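# Watch parts jars, last off, first on

### The job

The four parts jars stand in the wells of the grey strip-down bar in the order in which the watch came apart, the first off next to the bar's brass knob. Move them to the wooden assembly rack in reverse order: the jar farthest from the bar's knob goes into the pocket next to the rack's brass knob, the next one into the next pocket, and so on, each upright on its own pocket's floor. Do not drop or tip a jar, and leave the oil bottle and the loupe where they are.

Things in the scene. Friction and masses are not known exactly. Their poses are not given: they have to be found in the camera images.
- jar_red: Round closed parts jar, clear sides with brass parts inside and a red lid; diameter 36 mm, height 46 mm, 50 to 95 g. Origin: centre of its underside; z up. It stands upright at the start in one of the four wells.
- jar_blue: Round closed parts jar, clear sides with brass parts inside and a blue lid; diameter 36 mm, height 46 mm, 50 to 95 g. Origin: centre of its underside; z up. It stands upright at the start in one of the four wells.
- jar_yellow: Round closed parts jar, clear sides with brass parts inside and a yellow lid; diameter 36 mm, height 46 mm, 50 to 95 g. Origin: centre of its underside; z up. It stands upright at the start in one of the four wells.
- jar_white: Round closed parts jar, clear sides with brass parts inside and a white lid; diameter 36 mm, height 46 mm, 50 to 95 g. Origin: centre of its underside; z up. It stands upright at the start in one of the four wells.
- well_red: Fixed round black well on the grey bar, where the red-lidded jar starts (all wells look alike). 55 mm wide, 49 mm inside; floor 3 mm, rim 8 mm above its origin (centre of its underside, 8 mm above the bench); axes parallel to the bar's.
- well_blue: Fixed round black well on the grey bar, where the blue-lidded jar starts (all wells look alike). 55 mm wide, 49 mm inside; floor 3 mm, rim 8 mm above its origin (centre of its underside, 8 mm above the bench); axes parallel to the bar's.
- well_yellow: Fixed round black well on the grey bar, where the yellow-lidded jar starts (all wells look alike). 55 mm wide, 49 mm inside; floor 3 mm, rim 8 mm above its origin (centre of its underside, 8 mm above the bench); axes parallel to the bar's.
- well_white: Fixed round black well on the grey bar, where the white-lidded jar starts (all wells look alike). 55 mm wide, 49 mm inside; floor 3 mm, rim 8 mm above its origin (centre of its underside, 8 mm above the bench); axes parallel to the bar's.
- strip_bar: Fixed grey bar of the strip-down row, 316 mm long (y axis), 68 mm wide (x), 8 mm thick, with the four wells at y = -93, -31, 31, 93 mm, x = 0. A brass knob (22 mm wide, top 32 mm above the bench) on a white tab at y = +142 mm marks the first-off end. Origin: centre of its underside, on the bench; y points to the robot's left (world +y) within 0.2 rad.
- rack: Fixed wooden assembly rack, 316 mm long (y axis), 68 mm wide (x). Green-lined square pockets at y = -93, -31, 31, 93 mm, x = 0, 56 mm inside; floor 8 mm, 6 mm thick walls' tops 14 mm above the origin (centre of underside, on the bench). Brass knob (22 mm wide, top at 32 mm) on a white tab at y = +142 mm. y points to the robot's left within 0.2 rad. Nearer than the bar or beyond it.
- oil: Bystander: small oil bottle with a red cap and paper label, 26 mm wide, 62 mm high, to the robot's right of the work, standing loose. Origin: centre of its underside.
- loupe: Bystander: black eyeglass loupe, 36 mm wide at the foot, 24 mm high, to the robot's left of the work, standing loose. Origin: centre of its underside.
Things that resemble listed ones, but are neither listed nor needed, are in the scene too. Leave any pink or turquoise look-alike of the jar_yellow alone.

How it is judged (in metres and radians):
At the end, for the whole second after the job is handed in: All jars upright (0.1 rad), at rest on the rack's pocket floors (underside 4 to 12 mm above the rack's), one per pocket (axis within 14 mm of its middle along each rack axis), reversed: a jar that began in the well at y on the bar is in the pocket at -y on the rack (((y of well_red in the frame of strip_bar between -0.103 and -0.083 m and y of jar_red in the frame of rack between 0.079 and 0.107 m) or (y of well_red in the frame of strip_bar between -0.041 and -0.021 m and y of jar_red in the frame of rack between 0.017 and 0.045 m) or (y of well_red in the frame of strip_bar between 0.021 and 0.041 m and y of jar_red in the frame of rack between -0.045 and -0.017 m) or (y of well_red in the frame of strip_bar between 0.083 and 0.103 m and y of jar_red in the frame of rack between -0.107 and -0.079 m)) and x of jar_red in the frame of rack between -0.014 and 0.014 m and z of jar_red in the frame of rack between 0.004 and 0.012 m and ((y of well_blue in the frame of strip_bar between -0.103 and -0.083 m and y of jar_blue in the frame of rack between 0.079 and 0.107 m) or (y of well_blue in the frame of strip_bar between -0.041 and -0.021 m and y of jar_blue in the frame of rack between 0.017 and 0.045 m) or (y of well_blue in the frame of strip_bar between 0.021 and 0.041 m and y of jar_blue in the frame of rack between -0.045 and -0.017 m) or (y of well_blue in the frame of strip_bar between 0.083 and 0.103 m and y of jar_blue in the frame of rack between -0.107 and -0.079 m)) and x of jar_blue in the frame of rack between -0.014 and 0.014 m and z of jar_blue in the frame of rack between 0.004 and 0.012 m and ((y of well_yellow in the frame of strip_bar between -0.103 and -0.083 m and y of jar_yellow in the frame of rack between 0.079 and 0.107 m) or (y of well_yellow in the frame of strip_bar between -0.041 and -0.021 m and y of jar_yellow in the frame of rack between 0.017 and 0.045 m) or (y of well_yellow in the frame of strip_bar between 0.021 and 0.041 m and y of jar_yellow in the frame of rack between -0.045 and -0.017 m) or (y of well_yellow in the frame of strip_bar between 0.083 and 0.103 m and y of jar_yellow in the frame of rack between -0.107 and -0.079 m)) and x of jar_yellow in the frame of rack between -0.014 and 0.014 m and z of jar_yellow in the frame of rack between 0.004 and 0.012 m and ((y of well_white in the frame of strip_bar between -0.103 and -0.083 m and y of jar_white in the frame of rack between 0.079 and 0.107 m) or (y of well_white in the frame of strip_bar between -0.041 and -0.021 m and y of jar_white in the frame of rack between 0.017 and 0.045 m) or (y of well_white in the frame of strip_bar between 0.021 and 0.041 m and y of jar_white in the frame of rack between -0.045 and -0.017 m) or (y of well_white in the frame of strip_bar between 0.083 and 0.103 m and y of jar_white in the frame of rack between -0.107 and -0.079 m)) and x of jar_white in the frame of rack between -0.014 and 0.014 m and z of jar_white in the frame of rack between 0.004 and 0.012 m and angle between each of jar_red, jar_blue, jar_yellow, jar_white's own z axis and vertical below 0.1 rad and linear speed of each of jar_red, jar_blue, jar_yellow, jar_white below 0.02 m/s and angular speed of each of jar_red, jar_blue, jar_yellow, jar_white below 0.2 rad/s); the robot touches nothing.
It fails at once if a jar is tipped over (more than 40 degrees) (angle between any of jar_red, jar_blue, jar_yellow, jar_white's own z axis and vertical above 0.7 rad).
It fails at once if a jar is dropped (falls more than about 25 mm, reaching 0.7 m/s out of the fingers) ((linear speed of jar_red above 0.7 m/s and contact force between jar_red and the fingers below 0.05 N) or (linear speed of jar_blue above 0.7 m/s and contact force between jar_blue and the fingers below 0.05 N) or (linear speed of jar_yellow above 0.7 m/s and contact force between jar_yellow and the fingers below 0.05 N) or (linear speed of jar_white above 0.7 m/s and contact force between jar_white and the fingers below 0.05 N)).
It fails at once if the oil bottle or loupe is moved more than 20 mm (distance of any of oil, loupe from where it was at the start of the episode above 0.02 m).
It also fails if it takes over 80 s, if anything falls off the work surface, if the arm or the gripper's body presses on something with over 40 N, if the wrist force passes 120 N, or if a joint passes its speed limit or range.

### The arm

A 6-joint arm with a two-finger parallel gripper is mounted at the origin on the work surface. World frame = base frame: x ahead of the robot, y to its left, z up, the work surface at z = 0. Lengths are in mm, angles in rad, forces in N, time in s.
With the tool pointing down it reaches from about 300 to 775 mm from the base axis. Payload 14.6 kg.
Tool frame: the origin (TCP) lies between the finger pads; the fingertips stand manip.tip_reach ahead of it and the grasp point (between the pads) lies 5 mm behind it (manip.tip_reach is the distance from the TCP to the fingertips, in mm); z points along the fingers, y is the line along which they close (so a half turn about z gives the same grasp; the last joint's range is limited). The gripper opens to 94 mm and grips with 3 to 60 N. Pads are 16 mm wide; open, the fingers measure 119 mm over their backs; the gripper's body (75 mm by 177 mm) begins 78 mm behind the grasp point.
Start: joints at [1.22, 0.3, 1.521, -0, 1.321, -0.067], TCP at [154.001, 527.99, 219.446] pointing down, gripper open.
Joint ranges: [-3.03, 3.03], [-0.79, 2.21], [0.23, 2.52], [-1.04, 4.18], [0, 3.07], [-2.55, 2.55]. Speed limits (rad/s): [2.22, 2.22, 2.57, 3.14, 3.14, 3.14].

### API

Orientations are given as [roll, pitch, yaw] about the fixed x, y, z axes, in that order (R = Rz(yaw) Ry(pitch) Rx(roll)).
In Python, from cell import manip gives the robot as it stands. The module is installed in compiled form; this text tells all that it offers.
- The arm moves only by the shell command python3 -m creep 'ROWS' [FORCE]. ROWS is JSON, a list of rows, each a list of 3 entries, a list of its own where there are three numbers: the opening, from -1 (shut) to 1 (fully open), then the shift along the tool's x, y, z in cm, then the turn about the tool's z in units of 5 degrees (1.0 is 5 degrees). In form: [[grip, [tx, ty, tz], roll], ...]. A call has 1 to 12 rows; each row is the pose to reach, as a shift and turn from the pose commanded when the call began, along the tool's axes at that moment; what a row does not reach only later rows make up. A row lasts 1/10 s, in which the tool goes at most 50 mm and 8.59 degrees, less where a joint would pass 70% of its speed; a pose out of reach is approached as far as the arm can. A call with a gripper value outside its range is refused whole. The fingers move at their own pace and stop on an object; FORCE is the grip in N (left out, the last holds). Time passes only in rows, so rows that repeat a pose let the fingers close. It gives the time, the measured TCP pose, the force, the opening and the grip force at its end, in the units of the state.
- manip.read_state(): the state, without advancing time (a new reading comes with each control period).
- manip.camera(name): name is "side" or "top" or "wrist"; returns the picture (480x640x3 uint8, red, green, blue); there is no depth.
- manip.camera_params(name): a dict with "fovy" (degrees; the focal length in pixels is half the picture's height over the tangent of half this angle, whatever the lens; pixels are square), "cx", "cy" (the principal point, pixels), "origin" and "attitude" of the camera in the world. Camera axes: x right, y down, z forward; pixel columns grow to the right and rows downward; lengths in mm; the calibration is good to about 2 mm. The wrist camera is an equidistant fisheye: a pixel r from the principal point sees the ray r / f radians off the axis. A picture is of the moment at which its call begins: read the wrist's pose just before it. camera_params takes no time and is no camera call; for the wrist camera it gives the pose at the moment of the call.
- manip.sign_off(): hands the job in; it is judged then, once.
The state is a dict: "clock": time; "joints": joint angles; "qd": joint speeds; "effort": joint torques, N m; "eef_pos": TCP position; "eef_rot": TCP orientation; "wrist_force": force on the tool from outside, world axes, zero at the start; "moment": the same for the moment, N m; "finger_gap": finger opening in mm; "finger_force": force on a finger pad.
Only numpy, scipy, OpenCV 4.12 (cv2) and the standard library are available. Lean on these libraries where they do the work, as an engineer would, in place of code of your own. Each camera call takes 0.05 s, during which the arm holds its last target. There are 200 camera calls.

## Working session

There is one attempt and no reset: what is moved stays moved. The work goes in short steps, Python scripts to look and compute and a shell command to move; the robot and the scene stay as the last step left them, time stands still between calls to the robot, and variables do not carry over. Pictures are saved under pics/ and viewed, at most 14 in all, crops included, and the job is handed in when it is done.

```bash
mkdir -p pics; python3 - <<'E'
from cell import manip
import cv2
s=manip.read_state();print(s['clock'],s['eef_pos'],s['eef_rot'],s['finger_gap'],manip.tip_reach)
for n in("top","side"):
    print(n,manip.camera_params(n)); cv2.imwrite(f"pics/{n}0.png",manip.camera(n)[:,:,::-1])
E
```

```text
0.0 [153.93307857 527.75840869 218.87125861] [-3.14042039e+00 -5.40613073e-05  2.85778949e+00] 93.97378316377572 14.0
top {'fovy': 45.21880385320101, 'cx': 302.3339117065555, 'cy': 236.74084412055495, 'origin': array([ 485.0193597 ,   13.90993838, 1080.17298878]), 'attitude': array([-3.02584939e+00,  8.65916464e-04, -1.58611770e+00])}
side {'fovy': 54.8691105616724, 'cx': 327.8838283153116, 'cy': 241.1280484975317, 'origin': array([543.28196436, 722.20154636, 537.38450727]), 'attitude': array([-2.17064155, -0.01217127, -3.0460462 ])}
```

View pics/top0.png

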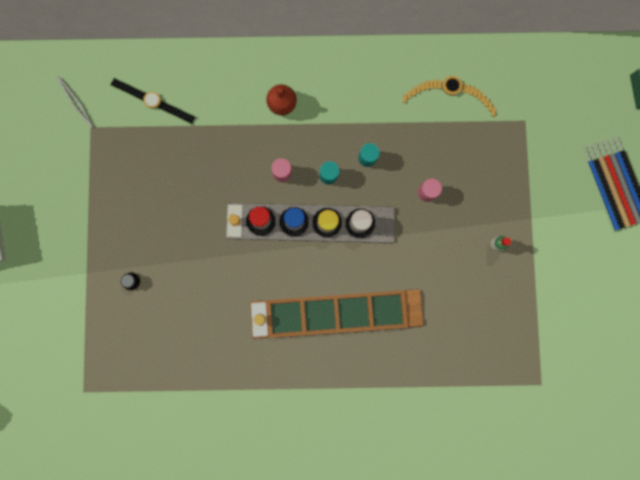

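View pics/side0.png

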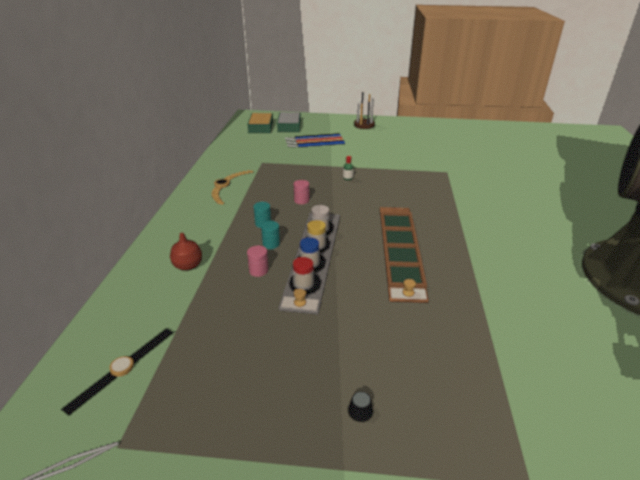

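The top view shows, from the bar's knob (235,220): red (260,220), blue (294,221), yellow (328,222), white (361,222). The rack is nearer to the robot, with its knob at (260,320) and pockets at about (286,317) to (388,310). The side view agrees.

```bash
cat > h.py <<'E'
import numpy as np,cv2
from scipy.spatial.transform import Rotation as R
from cell import manip
def ray(p,uv):
    f=240/np.tan(np.radians(p['fovy']/2)); d=np.array([(uv[0]-p['cx'])/f,(uv[1]-p['cy'])/f,1])
    return R.from_euler('xyz',p['attitude']).as_matrix()@d
def cast(p,uv,z):
    d=ray(p,uv);o=p['origin'];return o+d*(z-o[2])/d[2]
def proj(p,X):
    f=240/np.tan(np.radians(p['fovy']/2)); c=R.from_euler('xyz',p['attitude']).as_matrix().T@(np.array(X)-p['origin'])
    return np.array([p['cx'],p['cy']])+f*c[:2]/c[2]
HSV=dict(red=[(0,170,110),(6,255,255)],blue=[(108,120,80),(125,255,255)],yellow=[(24,150,120),(32,255,255)],
 white=[(0,0,150),(179,70,255)],knob=[(13,120,120),(22,255,255)],green=[(45,70,15),(88,255,90)])
def blobs(im,name,box,amin=30):
    m=cv2.inRange(cv2.cvtColor(im,cv2.COLOR_RGB2HSV),*map(np.array,HSV[name]))
    k=np.zeros_like(m);x0,y0,x1,y1=box;k[y0:y1,x0:x1]=255
    n,l,s,c=cv2.connectedComponentsWithStats(m&k)
    return [(c[i].round(1),s[i].tolist()) for i in range(1,n) if s[i][4]>amin]
E
python3 - <<'E'
from h import *
im=manip.camera("top");p=manip.camera_params("top");q=manip.camera_params("side")
print('attitude check',cast(p,(90,390),0),cast(p,(540,390),0))
for n,box,z in[('red',(243,200,280,240),57),('blue',(275,200,312,240),57),('yellow',(310,200,345,240),57),('white',(345,200,380,240),57),('knob',(225,205,245,235),30),('knob',(250,305,270,335),30),('green',(262,285,412,340),8)]:
    for c,s in blobs(im,n,box,40 if n!='green' else 200):
        X=cast(p,c,z);print(n,c,s,X.round(1),proj(q,X).round())
for n,uv,z in [('oil',(507,241),62),('loupe',(127,281),24),('t1',(329,172),46),('p1',(281,169),46),('t2',(369,154),46),('p2',(431,189),46)]: print(n,cast(p,uv,z).round(),proj(q,cast(p,uv,z)).round())
E
```

```text
attitude check [334.13322604 405.97368233   0.        ] [ 321.6180195  -417.56709815    0.        ]
red [258.8 216.1] [249, 207, 20, 19, 304] [642.5  90.5  57. ] [302. 262.]
blue [294.5 217. ] [284, 208, 21, 20, 141] [639.9  26.5  57. ] [309. 241.]
yellow [327.7 219.6] [318, 210, 20, 20, 318] [634.2 -33.   57. ] [315. 224.]
white [361.1 219.7] [352, 211, 19, 18, 281] [633.1 -92.9  57. ] [319. 209.]
knob [233.9 219.6] [229, 215, 11, 10, 82] [640.8 138.4  30. ] [299. 292.]
green [386.6 309.8] [373, 296, 29, 29, 572] [ 471.5 -140.5    8. ] [396. 222.]
green [352.6 311.8] [339, 298, 29, 29, 435] [468.8 -77.7   8. ] [398. 238.]
green [318.1 313. ] [306, 300, 29, 30, 312] [467.6 -14.    8. ] [399. 256.]
green [281.8 315. ] [272, 303, 28, 29, 321] [465.  53.   8.] [402. 278.]
oil [ 590. -350.   62.] [348. 156.]
loupe [531. 335.  24.] [360. 399.]
t1 [724. -38.  46.] [271. 225.]
p1 [731.  50.  46.] [257. 250.]
t2 [ 756. -112.   46.] [262. 205.]
p2 [ 689. -223.   46.] [301. 183.]
```

```bash
cat >> h.py <<'E'
def geom():
    p=manip.camera_params("top")
    J={n:cast(p,uv,57) for n,uv in dict(red=(259,216.3),blue=(294.3,217.7),yellow=(327.7,219.7),white=(361.2,219.8)).items()}
    s=np.array([-93,-31,31,93.]);N=['white','yellow','blue','red']
    P=np.array([J[n][:2] for n in N]);Q=np.array([cast(p,uv,8)[:2] for uv in[(387.5,310.5),(353.5,312.5),(320.5,315),(286,317.5)]])
    out=[]
    for A in(P,Q):
        d=s@A/(s@s);out.append((A.mean(0),d,A.mean(0)+s[:,None]*d/np.linalg.norm(d),A))
    return out
# shift needed in tool axes (cm) and roll units toward world yaw
def go(X,yaw=None,st=None):
    st=st or manip.read_state();M=R.from_euler('xyz',st['eef_rot']).as_matrix()
    sh=M.T@(np.array(X)-st['eef_pos'])/10
    return sh.round(2), None if yaw is None else round(-np.degrees(yaw-st['eef_rot'][2])/5,2)
E
python3 - <<'E'
from h import *
for c,d,F,A in geom(): print('c',c.round(1),'scale',np.linalg.norm(d).round(3),'yaw',np.arctan2(-d[0],d[1]).round(4),'\n',F.round(1).tolist(),'resid\n',(A-F).round(1).tolist())
w=geom()[0][2][0]; print(go([*w,150],1.52))
E
```

```text
c [636.9  -2.2] scale 0.984 yaw -0.0526 
 [[632.0, -95.1], [635.3, -33.2], [638.5, 28.7], [641.8, 90.6]] resid
 [[0.9, 2.1], [-1.2, 0.2], [0.0, -1.8], [0.3, -0.4]]
c [465.5 -48.6] scale 1.007 yaw 0.0536 
 [[470.5, -141.5], [467.2, -79.6], [463.8, -17.6], [460.5, 44.3]] resid
 [[-0.2, -0.6], [0.4, 0.3], [0.1, -0.7], [-0.2, 1.1]]
(array([-63.34, -46.41,   6.94]), np.float64(15.33))
```

```bash
T='[0.2,[-63.3,-46.4,6.9],15.3]'; python3 -m creep '[[0.2,[-63.3,-46.4,6.9],15.3],[0.2,[-63.3,-46.4,6.9],15.3],[0.2,[-63.3,-46.4,6.9],15.3],[0.2,[-63.3,-46.4,6.9],15.3],[0.2,[-63.3,-46.4,6.9],15.3],[0.2,[-63.3,-46.4,6.9],15.3],[0.2,[-63.3,-46.4,6.9],15.3],[0.2,[-63.3,-46.4,6.9],15.3],[0.2,[-63.3,-46.4,6.9],15.3],[0.2,[-63.3,-46.4,6.9],15.3],[0.2,[-63.3,-46.4,6.9],15.3],[0.2,[-63.3,-46.4,6.9],15.3]]' 20
python3 -c "
from h import *
print(go([632,-94,150],1.518))"
```

```text
clock: 1.35
eef_pos: [518.7, 51.8, 166.6]
eef_rot: [-3.142, -0.0, 1.522]
wrist_force: [1.3, 0.6, -0.3]
finger_gap: 56.5
finger_force: 0.0
(array([-14.02,  12.02,   1.66]), np.float64(0.05))
```

```bash
python3 -m creep '[[0.2,[-13.5,11.5,1.5],0],[0.2,[-13.5,11.5,1.5],0],[0.2,[-13.5,11.5,1.5],0],[0.2,[-13.5,11.5,1.5],0],[0.2,[-13.5,11.5,1.5],0],[0.2,[-13.5,11.5,1.5],0],[0.2,[-13.5,11.5,1.5],0]]'
python3 - <<'E'
from h import *
print(go([632.5,-94,36],1.518))
s=manip.read_state();p=manip.camera_params("wrist");print(p,s['eef_pos']);im=manip.camera("wrist");cv2.imwrite("pics/w1.png",im[:,:,::-1])
E
```

```text
clock: 2.05
eef_pos: [625.8, -85.7, 152.0]
eef_rot: [-3.141, -0.0, 1.523]
wrist_force: [-0.1, -0.4, 0.4]
finger_gap: 56.3
finger_force: 0.0
(array([-0.8 ,  0.71, 11.6 ]), np.float64(0.06))
{'fovy': 65.70646984690485, 'cx': 313.7171757172505, 'cy': 238.97301050407862, 'origin': array([629.05913437, -16.40781513, 315.73724962]), 'attitude': array([ 2.89889206e+00,  4.61498659e-04, -4.78987773e-02])} [625.81340061 -85.72817105 151.9535045 ]
```

View pics/w1.png

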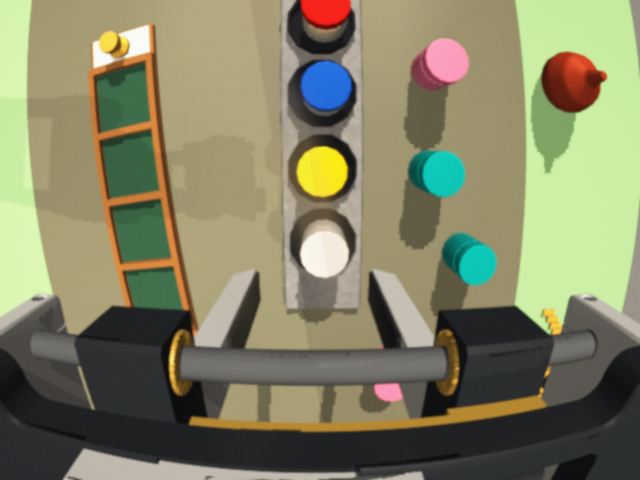

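The wrist view is clear: white lid (324,250), yellow (322,171), blue (327,86), and the rack pockets at left. I'll measure the lids and rack with the fisheye model as a check.

```bash
cat >> h.py <<'E'
def fcast(p,uv,z):
    f=240/np.tan(np.radians(p['fovy']/2));a=np.array([uv[0]-p['cx'],uv[1]-p['cy']]);r=np.hypot(*a)
    d=R.from_euler('xyz',p['attitude']).as_matrix()@np.array([*(np.sin(r/f)*a/r),np.cos(r/f)]);o=p['origin'];return o+d*(z-o[2])/d[2]
E
python3 - <<'E'
from h import *
p=manip.camera_params("wrist");im=manip.camera("wrist")
for n,uv in dict(white=(324.,255),yellow=(322,171),blue=(327,86)).items():
    box=(int(uv[0])-30,int(uv[1])-40,int(uv[0])+30,int(uv[1])+22)
    for c,s in blobs(im,n,box,300): print(n,c,s,fcast(p,(s[0]+s[2]/2,s[1]+s[3]/2),57).round(1),fcast(p,c,57).round(1))
print('knob',fcast(p,(115,43),32).round(1))
for c,s in blobs(im,'green',(85,55,190,300),300): print(c,s,fcast(p,c,8).round(1))
E
```

```text
white [325.4 250.9] [300, 220, 54, 57, 2350] [635.2 -87.9  57. ] [634.  -89.6  57. ]
yellow [321.2 170.1] [296, 146, 51, 47, 1948] [633.7 -31.   57. ] [633.5 -31.4  57. ]
blue [325.5  84.9] [299, 61, 53, 47, 2016] [639.3  28.5  57. ] [639.2  28.3  57. ]
knob [466.7  91.2  32. ]
[120.1  75. ] [97, 64, 48, 23, 405] [458.6  67.6   8. ]
```

```bash
python3 - <<'E'
from h import *
p=manip.camera_params("wrist")
for uv in[(124,100),(133,168),(143,233)]: print(fcast(p,uv,8).round(1))
print(fcast(p,(108,42),32).round(1), go([633.5,-92,36],1.518))
E
python3 -m creep '[[0.2,[-0.6,0.8,4],0],[0.2,[-0.6,0.8,8],0],[0.2,[-0.6,0.8,11.6],0],[0.2,[-0.6,0.8,11.6],0],[0.2,[-0.6,0.8,11.6],0]]'
```

```text
[462.2  43.4   8. ]
[467.1 -19.5   8. ]
[469.6 -79.5   8. ]
[459.5  93.8  32. ] (array([-0.6 ,  0.78, 11.63]), np.float64(0.07))
clock: 2.65
eef_pos: [633.7, -92.3, 36.0]
eef_rot: [-3.141, -0.0, 1.523]
wrist_force: [0.2, -0.5, -0.1]
finger_gap: 56.4
finger_force: 0.0
```

```bash
python3 -m creep '[[-1,[0,0,0],0],[-1,[0,0,0],0],[-1,[0,0,0],0],[-1,[0,0,0],0],[-1,[0,0,0],0],[-1,[0,0,-2],0],[-1,[0,0,-6],0],[-1,[0,0,-10],0],[-1,[0,0,-10],0]]' 20
python3 -c "
from h import *
print(go([461.5,44,100],1.52))"
```

```text
clock: 3.55
eef_pos: [636.0, -93.4, 142.0]
eef_rot: [3.133, 0.001, 1.523]
wrist_force: [0.7, -0.7, 0.3]
finger_gap: 35.8
finger_force: 20.0
(array([ 12.89, -18.13,   4.02]), np.float64(0.03))
```

```bash
python3 -m creep '[[-1,[3,-4,0],0],[-1,[6,-8,0],0],[-1,[9,-12.5,0],0],[-1,[11.5,-16,0],0],[-1,[12.8,-17.9,3],0],[-1,[12.8,-17.9,5],0],[-1,[12.8,-17.9,5],0],[-1,[12.8,-17.9,5],0],[-1,[12.8,-17.9,5],0]]'
python3 -c "
from h import *
print(go([461.5,44,34],1.52))"
```

```text
clock: 4.45
eef_pos: [462.0, 43.2, 86.7]
eef_rot: [3.14, -0.0, 1.522]
wrist_force: [0.5, -0.6, -0.1]
finger_gap: 35.6
finger_force: 20.0
(array([ 0.08, -0.06,  5.27]), np.float64(0.02))
```

```bash
python3 -m creep '[[-1,[0.1,0,2],0],[-1,[0.1,0,3.5],0],[-1,[0.1,0,4.7],0],[-1,[0.1,0,5.1],0],[-1,[0.1,0,5.3],0],[-1,[0.1,0,5.3],0],[-1,[0.1,0,5.3],0],[0,[0.1,0,5.3],0],[0.2,[0.1,0,5.3],0],[0.2,[0.1,0,5.3],0],[0.2,[0.1,0,5.3],0]]'
python3 -c "
from h import *
print(go([634.5,-32.3,150],1.52))"
```

```text
clock: 5.55
eef_pos: [461.4, 44.5, 32.9]
eef_rot: [3.141, -0.0, 1.523]
wrist_force: [-0.4, 0.1, -1.0]
finger_gap: 56.3
finger_force: 0.0
(array([ -6.84,  17.66, -11.71]), np.float64(0.03))
```

```bash
python3 -m creep '[[0.2,[0,0,-4],0],[0.2,[0,0,-8],0],[0.2,[0,0,-11.7],0],[0.2,[-2,5,-11.7],0],[0.2,[-4,10,-11.7],0],[0.2,[-6,15,-11.7],0],[0.2,[-6.8,17.7,-11.7],0],[0.2,[-6.8,17.7,-11.7],0],[0.2,[-6.8,17.7,-11.7],0],[0.2,[-6.8,17.7,-11.7],0]]'
python3 - <<'E'
from h import *
s=manip.read_state();p=manip.camera_params("wrist");im=manip.camera("wrist");cv2.imwrite("pics/w2.png",im[:,:,::-1])
for n in('yellow','blue','red'):
    for c,s in blobs(im,n,(260,0,390,300),600): print(n,c,s,fcast(p,(s[0]+s[2]/2,s[1]+s[3]/2),57).round(1),fcast(p,c,57).round(1))
for c,s in blobs(im,'white',(30,40,200,300),600): print(c,s,fcast(p,(s[0]+s[2]/2,s[1]+s[3]/2),54).round(1))
print(go([634.5,-32.3,36],1.52))
E
```

```text
clock: 6.55
eef_pos: [634.1, -31.5, 149.9]
eef_rot: [-3.141, -0.0, 1.523]
wrist_force: [-0.2, 0.2, 0.9]
finger_gap: 56.4
finger_force: 0.0
yellow [313.  246.7] [289, 223, 49, 48, 1835] [633.7 -31.5  57. ] [633.4 -31.3  57. ]
blue [317.9 161.6] [292, 136, 52, 52, 2102] [639.7  28.6  57. ] [639.7  28.9  57. ]
red [317.4  73.9] [292, 50, 53, 50, 2038] [643.   89.3  57. ] [642.3  90.1  57. ]
[128.3  98.9] [107, 83, 35, 34, 688] [497.   88.2  54. ]
[ 96.6 159. ] [74, 139, 59, 46, 1581] [474.  43.  54.]
[ 35.9 274.6] [30, 224, 26, 76, 640] [389.6 -36.   54. ]
(array([-0.09,  0.04, 11.43]), np.float64(0.04))
```

View pics/w2.png

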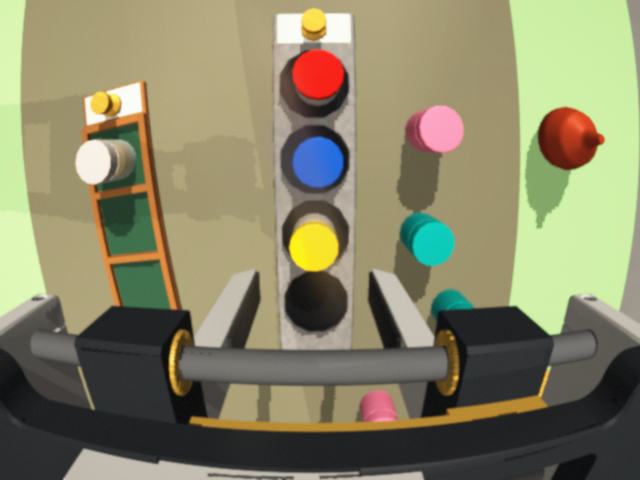

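White stands upright in the pocket by the rack's knob, lid at about (97,160). The yellow lid (313,247) is measured at (634,-31.5), so I can grasp it.

```bash
python3 -m creep '[[0.2,[0,0,4],0],[0.2,[0,0,8],0],[0.2,[0,0,11.4],0],[0.2,[0,0,11.4],0],[0.2,[0,0,11.4],0],[-1,[0,0,11.4],0],[-1,[0,0,11.4],0],[-1,[0,0,11.4],0],[-1,[0,0,11.4],0],[-1,[0,0,11.4],0],[-1,[0,0,9],0],[-1,[0,0,5],0]]'
python3 -m creep '[[-1,[0,0,-4],0],[-1,[0.1,-4,-4],0],[-1,[0.2,-8,-4],0],[-1,[0.3,-12,-4],0],[-1,[0.5,-15.5,-2],0],[-1,[0.5,-16.9,1],0],[-1,[0.5,-16.9,1],0],[-1,[0.5,-16.9,1],0],[-1,[0.5,-16.9,1],0]]'
python3 -c "
from h import *
print(go([465,-18.5,33.3],1.52))"
```

```text
clock: 7.8
eef_pos: [633.4, -31.8, 98.3]
eef_rot: [-3.137, -0.0, 1.523]
wrist_force: [0.2, 1.1, -0.2]
finger_gap: 36.0
finger_force: 20.0
clock: 8.7
eef_pos: [467.8, -19.0, 91.2]
eef_rot: [3.139, 0.0, 1.523]
wrist_force: [0.9, -0.6, -1.0]
finger_gap: 35.6
finger_force: 20.0
(array([ 0.04, -0.3 ,  5.79]), np.float64(0.03))
```

```bash
python3 -m creep '[[-1,[0,-0.2,2],0],[-1,[0,-0.2,3.8],0],[-1,[0,-0.2,5],0],[-1,[0,-0.2,5.5],0],[-1,[0,-0.2,5.7],0],[-1,[0,-0.2,5.7],0],[-1,[0,-0.2,5.7],0],[0,[0,-0.2,5.7],0],[0.2,[0,-0.2,5.7],0],[0.2,[0,-0.2,5.7],0],[0.2,[0,-0.2,5.7],0]]'
python3 -c "
from h import *
print(go([639.3,28.7,150],1.52))"
```

```text
clock: 9.8
eef_pos: [464.4, -18.7, 32.9]
eef_rot: [3.141, 0.0, 1.523]
wrist_force: [-0.5, 0.1, -0.8]
finger_gap: 56.5
finger_force: 0.0
(array([  5.58,  17.25, -11.7 ]), np.float64(0.03))
```

```bash
python3 -m creep '[[0.2,[0,0,-4],0],[0.2,[0,0,-8],0],[0.2,[0,0,-11.7],0],[0.2,[1.5,5,-11.7],0],[0.2,[3,10,-11.7],0],[0.2,[4.5,15,-11.7],0],[0.2,[5.6,17.2,-11.7],0],[0.2,[5.6,17.2,-11.7],0],[0.2,[5.6,17.2,-11.7],0],[0.2,[5.6,17.2,-11.7],0],[0.2,[5.6,17.2,-11.7],0]]'
python3 - <<'E'
from h import *
p=manip.camera_params("wrist");im=manip.camera("wrist");cv2.imwrite("pics/w3.png",im[:,:,::-1])
for n in('blue','red'):
    for c,s in blobs(im,n,(260,0,390,300),600): print(n,c,s,fcast(p,(s[0]+s[2]/2,s[1]+s[3]/2),57).round(1),fcast(p,c,57).round(1))
for c,s in blobs(im,'yellow',(30,40,200,300),300): print(c,s,fcast(p,c,54).round(1))
print(go([639.3,28.7,36],1.52))
E
```

```text
clock: 10.9
eef_pos: [638.2, 28.5, 150.4]
eef_rot: [3.141, 0.0, 1.522]
wrist_force: [0.0, -0.7, -0.5]
finger_gap: 56.3
finger_force: 0.0
blue [315.3 244.8] [291, 220, 50, 50, 1908] [639.8  29.7  57. ] [639.3  29.9  57. ]
red [316.  157.9] [291, 132, 51, 52, 2094] [643.1  91.4  57. ] [642.8  91.5  57. ]
[114.1 293.7] [99, 286, 31, 14, 321] [468.4  -5.6  54. ]
(array([ 0.02,  0.09, 11.44]), np.float64(0.03))
```

View pics/w3.png

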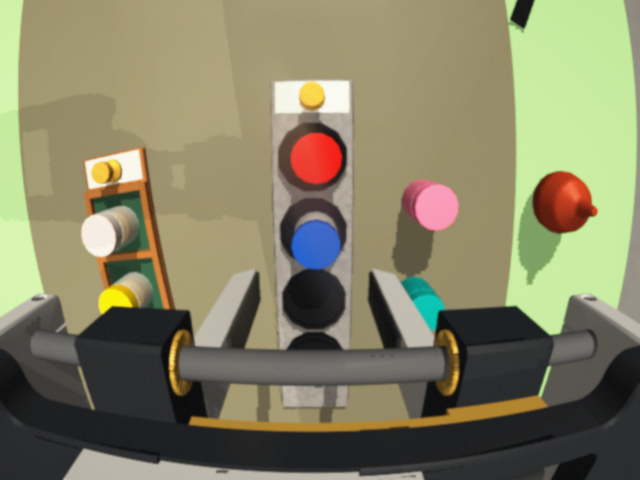

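White and yellow stand upright in their pockets. Next is the blue lid at (315,245), measured at (639.5,29.7).

```bash
python3 -m creep '[[0.2,[0.1,0.1,4],0],[0.2,[0.1,0.1,8],0],[0.2,[0.1,0.1,11.4],0],[0.2,[0.1,0.1,11.4],0],[0.2,[0.1,0.1,11.4],0],[-1,[0.1,0.1,11.4],0],[-1,[0.1,0.1,11.4],0],[-1,[0.1,0.1,11.4],0],[-1,[0.1,0.1,11.4],0],[-1,[0.1,0.1,11.4],0],[-1,[0.1,0.1,9],0],[-1,[0.1,0.1,5],0]]'
python3 -m creep '[[-1,[0,0,-4],0],[-1,[-2.5,-3.5,-4],0],[-1,[-5,-7,-4],0],[-1,[-7.5,-10.5,-4],0],[-1,[-10,-14,-3],0],[-1,[-11.7,-16.6,0],0],[-1,[-11.7,-16.6,1],0],[-1,[-11.7,-16.6,1],0],[-1,[-11.7,-16.6,1],0],[-1,[-11.7,-16.6,1],0]]'
python3 -c "
from h import *
print(go([468,-79.5,33.3],1.52))"
```

```text
clock: 12.15
eef_pos: [638.5, 29.9, 98.5]
eef_rot: [-3.137, 0.0, 1.523]
wrist_force: [-0.0, -0.7, -0.4]
finger_gap: 35.5
finger_force: 20.0
clock: 13.15
eef_pos: [469.4, -78.7, 90.8]
eef_rot: [3.14, 0.0, 1.523]
wrist_force: [-0.6, -0.4, 0.4]
finger_gap: 35.7
finger_force: 20.0
(array([-0.09, -0.15,  5.75]), np.float64(0.04))
```

```bash
python3 -m creep '[[-1,[-0.1,-0.1,2],0],[-1,[-0.1,-0.1,3.8],0],[-1,[-0.1,-0.1,5],0],[-1,[-0.1,-0.1,5.5],0],[-1,[-0.1,-0.1,5.7],0],[-1,[-0.1,-0.1,5.7],0],[-1,[-0.1,-0.1,5.7],0],[0,[-0.1,-0.1,5.7],0],[0.2,[-0.1,-0.1,5.7],0],[0.2,[-0.1,-0.1,5.7],0],[0.2,[-0.1,-0.1,5.7],0]]'
python3 -c "
from h import *
print(go([642.5,91.5,150],1.52))"
```

```text
clock: 14.25
eef_pos: [467.4, -79.9, 33.0]
eef_rot: [3.141, 0.0, 1.523]
wrist_force: [-0.3, 0.2, -0.7]
finger_gap: 56.0
finger_force: 0.0
(array([ 17.97,  16.66, -11.7 ]), np.float64(0.03))
```

```bash
python3 -m creep '[[0.2,[0,0,-4],0],[0.2,[0,0,-8],0],[0.2,[0,0,-11.7],0],[0.2,[3.5,3.3,-11.7],0],[0.2,[7,6.6,-11.7],0],[0.2,[10.5,10,-11.7],0],[0.2,[14,13.3,-11.7],0],[0.2,[18,16.7,-11.7],0],[0.2,[18,16.7,-11.7],0],[0.2,[18,16.7,-11.7],0],[0.2,[18,16.7,-11.7],0],[0.2,[18,16.7,-11.7],0]]'
python3 - <<'E'
from h import *
p=manip.camera_params("wrist");im=manip.camera("wrist");cv2.imwrite("pics/w4.png",im[:,:,::-1])
for c,s in blobs(im,'red',(260,0,390,300),600): print(c,s,fcast(p,(s[0]+s[2]/2,s[1]+s[3]/2),57).round(1),fcast(p,c,57).round(1))
print(go([642.5,91.5,36],1.52))
im=manip.camera("top");cv2.imwrite("pics/top4.png",im[:,:,::-1])
E
```

```text
clock: 15.45
eef_pos: [642.4, 90.7, 150.4]
eef_rot: [3.141, 0.0, 1.521]
wrist_force: [0.3, -0.5, 0.3]
finger_gap: 56.6
finger_force: 0.0
[313.7 244.1] [289, 220, 51, 50, 1902] [642.9  92.   57. ] [642.3  92.7  57. ]
(array([ 7.000e-02, -1.000e-02,  1.145e+01]), np.float64(0.02))
```

View pics/top4.png

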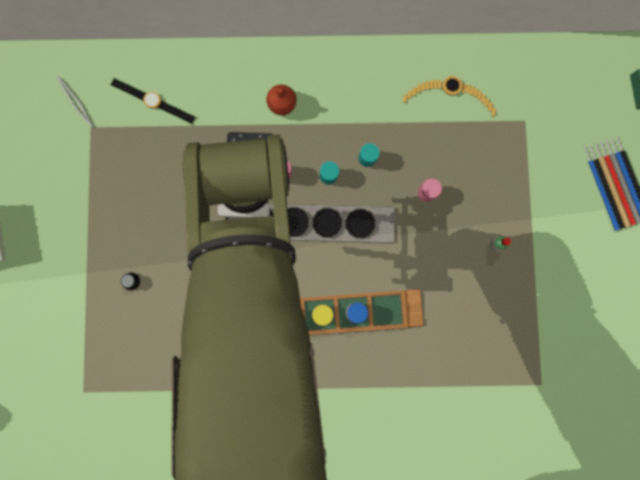

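The top view shows yellow (322,315) and blue (357,313) centred in their pockets. Red is measured at (642.5,92).

```bash
python3 -m creep '[[0.2,[0.1,0,4],0],[0.2,[0.1,0,8],0],[0.2,[0.1,0,11.4],0],[0.2,[0.1,0,11.4],0],[0.2,[0.1,0,11.4],0],[-1,[0.1,0,11.4],0],[-1,[0.1,0,11.4],0],[-1,[0.1,0,11.4],0],[-1,[0.1,0,11.4],0],[-1,[0.1,0,11.4],0],[-1,[0.1,0,9],0],[-1,[0.1,0,5],0]]'
python3 -m creep '[[-1,[0,0,-4],0],[-1,[-3.5,-2.5,-4],0],[-1,[-7,-5,-4],0],[-1,[-10.5,-7.5,-4],0],[-1,[-14,-10,-4],0],[-1,[-17.5,-12,-4],0],[-1,[-21,-14,-3],0],[-1,[-24.1,-16,0],0],[-1,[-24.1,-16,1],0],[-1,[-24.1,-16,1],0],[-1,[-24.1,-16,1],0],[-1,[-24.1,-16,1],0]]'
python3 -c "
from h import *
print(go([471,-141.5,33.3],1.52))"
```

```text
clock: 16.75
eef_pos: [641.5, 92.7, 98.4]
eef_rot: [-3.137, 0.001, 1.523]
wrist_force: [-0.2, -0.2, -1.0]
finger_gap: 35.9
finger_force: 20.0
clock: 17.95
eef_pos: [472.4, -139.6, 90.9]
eef_rot: [3.14, 0.0, 1.524]
wrist_force: [-0.3, -0.3, -0.7]
finger_gap: 35.7
finger_force: 20.0
(array([-0.19, -0.14,  5.76]), np.float64(0.04))
```

```bash
python3 -m creep '[[-1,[-0.2,-0.1,2],0],[-1,[-0.2,-0.1,3.8],0],[-1,[-0.2,-0.1,5],0],[-1,[-0.2,-0.1,5.5],0],[-1,[-0.2,-0.1,5.7],0],[-1,[-0.2,-0.1,5.7],0],[-1,[-0.2,-0.1,5.7],0],[0,[-0.2,-0.1,5.7],0],[0.2,[-0.2,-0.1,5.7],0],[0.2,[-0.2,-0.1,5.7],0],[0.2,[-0.2,-0.1,5.7],0]]'
python3 -m creep '[[0.2,[0,0,-4],0],[0.2,[0,0,-8],0],[0.2,[0,0,-12],0],[0.2,[0,0,-16],0],[0.2,[-5,0,-18],0],[0.2,[-10,0,-18],0],[0.2,[-15,0,-18],0],[0.2,[-20,0,-18],0],[0.2,[-20,0,-18],0],[0.2,[-20,0,-18],0]]'
python3 - <<'E'
from h import *
p=manip.camera_params("top");im=manip.camera("top");cv2.imwrite("pics/top5.png",im[:,:,::-1])
cv2.imwrite("pics/side5.png",manip.camera("side")[:,:,::-1])
c0=np.array([466,-48.8]);y=np.array([-.0536,.9986])
for n in('red','blue','yellow','white'):
    for c,s in blobs(im,n,(270,285,410,340),80):
        X=cast(p,c,54)[:2]-c0; print(n,c,s[4],'rack y',(X@y).round(1),'x',(X@[y[1],-y[0]]).round(1))
print(manip.read_state()['clock'])
E
```

```text
clock: 19.05
eef_pos: [470.4, -142.2, 33.0]
eef_rot: [3.141, 0.0, 1.523]
wrist_force: [-1.3, -0.2, 0.3]
finger_gap: 56.3
finger_force: 0.0
clock: 20.05
eef_pos: [460.3, -342.7, 212.3]
eef_rot: [-3.141, -0.001, 1.521]
wrist_force: [-0.9, 0.9, 0.2]
finger_gap: 56.4
finger_force: 0.0
red [392.6 310.3] 320 rack y -95.8 x -0.0
yellow [322.4 314.8] 326 rack y 28.5 x 0.6
white [286.1 316.9] 299 rack y 92.6 x 1.4
20.15
```

View pics/top5.png

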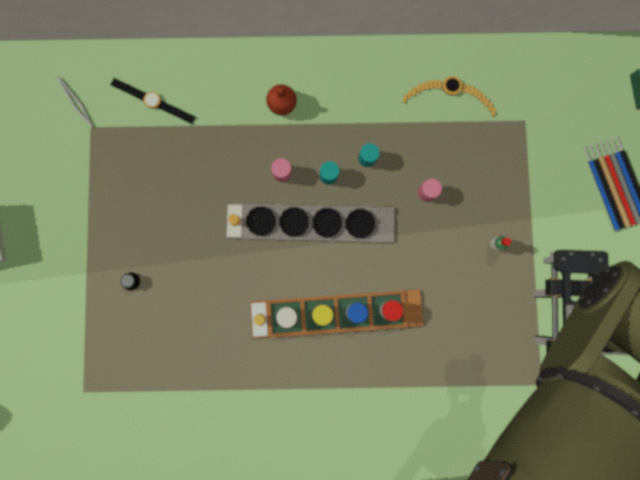

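View pics/side5.png

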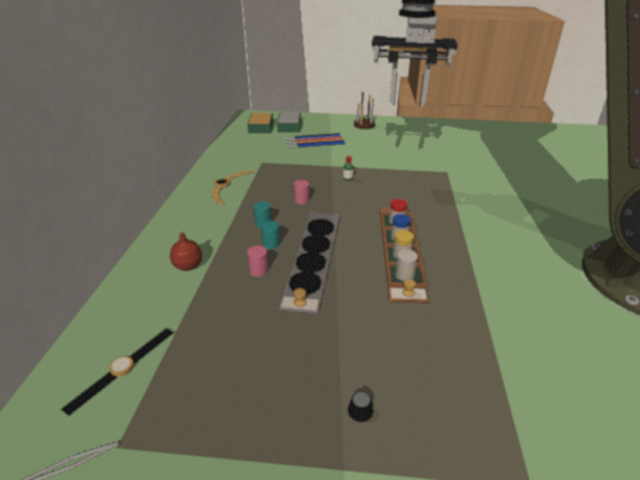

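The pictures show all four jars upright in their pockets: white (286,317), yellow (322,315), blue (357,313), red (393,310). The oil bottle and loupe haven't moved, and the arm is clear of everything.

```bash
python3 -c "
from cell import manip
print(manip.sign_off())"
```

```text
the job is handed in; nothing more can be done
None
```

I moved all four jars to the rack in reverse order (white, yellow, blue, red from the knob) and handed the job in at about 20 s; no verdict came back, but the last pictures show every jar upright in its own pocket and the oil bottle and loupe in place.

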